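# Square up a heel block and hold it over the sanding belt

## Robot

A 6-joint arm with a two-finger parallel gripper is mounted at the origin on the work surface. World frame = base frame: x ahead of the robot, y to its left, z up, the work surface at z = 0. Lengths are in m, angles in rad, forces in N, time in s.
With the tool pointing down it reaches from about 0.275 to 0.825 m from the base axis. Payload 4.9 kg.
Tool frame: the origin (TCP) lies midway between the tips of the shut fingers; the grasp point (between the pads) lies 19 mm behind it (grip_point_offset is the distance from the TCP to the grasp point, in m); z points along the fingers, x is the direction in which the jaws open and shut, and the axes are right-handed (so a half turn about z gives the same grasp; the last joint's range is limited). The gripper opens to 85 mm and grips with 20 to 120 N. Pads are 22 mm wide; open, the fingers measure 114 mm over their backs; the gripper's body (76 mm by 85 mm) begins 54 mm behind the grasp point. The pads swing forward as they close: fully open they stand 13 mm farther back than shut.
Start: joints at [1.052, 0.326, -0.193, 1.052, 0, 1.437], TCP at [0.206, 0.51, 0.231] pointing down, gripper open.
Joint ranges: [-2.65, 2.65], [-0.97, 1.79], [-1.3, 1.35], [-1.93, 2.1], [-1.47, 1.37], [-3.14, 3.14]. Speed limits (rad/s): [2.57, 2.57, 3.14, 3.14, 3.14, 3.14].

## Interface

Orientations are given as a rotation vector (axis times angle).
In Python, from cell import * gives the robot as it stands. Calls block until the motion is done:
- movep(position, orientation): joint-space move of the TCP to a pose.
- move_l(position, velocity=0.15, rot=None, until_force=None): straight line of the TCP; rot=None keeps the orientation; velocity is the mean speed in m/s. With until_force (N) it stops when the force on the tool has changed by that much, and returns True; else False.
- set_joints(angles): joint-space move.
- let_go() and grab(newtons=None): open the fingers fully, or close them until they stop; newtons is the grip in N (None keeps the last).
- sleep(seconds).
- ik(position, orientation): joint angles nearest the present ones, or None.
- get_state(): the state.
- grab_frame(name): name is "side" or "top"; returns a dict with "img" (384x512x3 uint8, red, green, blue), "fx", "fy", "cx", "cy" (pixels), "k1" (the pictures are not rectified: a ray, as slopes to the right and down, at radius r is drawn at 1 + k1 r^2 times it, then the intrinsics apply), "cam_to_world" (4x4, takes a point from camera to world coordinates). Camera axes: x right, y down, z forward; pixel columns grow to the right and rows downward; lengths in m; the calibration is good to about 2 mm. A picture is of the moment at which its call begins. There is no depth.
A pose or a line that the arm cannot do raises MotionError and nothing moves.
- sign_off(): hands the job in, once; it reports no verdict.
Trained networks look in the newest picture that a camera, given by its name, has taken for a name from the list of things; names that differ only in an ending like _2 or _b are one class to them, and where a whole thing is asked for, a point or a joint stands for the part that bears it (a point fixed in the world has none). Each returns a list of dicts, best first, with "score" (0 to 1); they miss things now and then, are a little off and sometimes report something else, mostly with a low value. They report only what shows in the picture. A call takes as long as a camera call. They do not tell look-alikes from the thing itself.
- spot_in(camera, name): "centre" ([column, row] in pixels, amid what is visible of it).
- silhouettes(camera, name): "mask" (384x512 bool, what is visible of it) and "centre" ([column, row] in pixels, amid what is visible of it).
- tip_of(camera, name): "centre" ([column, row] in pixels: a listed point, or the origin of a listed thing).
The state is a dict: "clock": time; "q": joint angles; "joint_velocities": joint speeds; "tau": joint torques, N m; "position": TCP position; "eef_rot": TCP orientation; "contact_force": force on the tool from outside, world axes, zero at the start; "wrist_torque": the same for the moment, N m; "finger_gap": opening from 0.0 (shut) to 1.0 (fully open).
Only numpy, scipy, OpenCV 4.12 (cv2) and the standard library are available. Lean on these libraries where they do the work, as an engineer would, in place of code of your own. Each camera call takes 0.05 s, during which the arm holds its last target. There are 200 camera calls.

## Task

The D-shaped leather heel block lies flat on the bench. Stand it upright on its straight end on the bench top and let go so that it sits square, then take it again, lift it and hold it upright and still over the middle of the sander's belt, its straight end level and about 3 cm above the belt, without touching the sander or disturbing anything else on the bench. Finish while still holding it there: do not put it down.

Things in the scene. Friction and masses are not known exactly. Their poses are not given: they have to be found in the camera images.
- heel: stacked brown leather heel block, D-shaped from above, 100 x 60 x 30 mm, 0.11-0.23 kg; starts lying flat, straight end roughly towards the robot. Origin: centre of the underside as it lies. x along the length, straight end at -50 mm, round end to +50; y across the width, flat parallel sides at +-30 mm from x = -50 to +20, then a half circle of radius 30; z through the thickness, 0 to 30
- heel_foot (a point): centre of the heel block's straight end face (60 x 30 mm), on which it is to stand; at (-50, 0, 15) mm in the block's frame, axes as the block's. Once the block stands on it, x points up, z is level and the block is 100 mm high
- sander: small bench belt sander, switched off, fixed to the bench (at the robot's left or right); about 280 mm long, 156 mm wide, 120 mm high, nothing rising above the belt. Origin: centre of its underside; x along the belt, z up
- belt_mid (a point): middle of the top face of the sander's flat belt, 120 mm above the bench; the flat of the belt is 230 mm long (x) and 76 mm wide (y)
- plain_block: bystander: plain rectangular block of the same stacked brown leather, 105 x 60 x 30 mm, lying flat; origin at the centre of its underside
- tack_tin: bystander: small steel tin, 64 mm across, 50 mm high; origin at the centre of its underside
- heel_lift: bystander: thin D-shaped black rubber lift, 65 x 60 x 8 mm, lying flat; origin on its underside near its middle
- hammer: bystander: hammer lying flat, handle about along y; origin on its underside
- shoe_last: bystander: wooden shoe last, about 250 mm long, 95 mm high; origin on its underside near its middle
- glue: bystander: brown bottle, 68 mm across, 120 mm high; origin at the centre of its underside
- brush: bystander: brush lying flat; origin on its underside
Not all that is in view belongs to the job. What is shaped like the heel but green or red is not meant.

How it is judged:
On the way, in this order (a step that is already met when the one before it is completed fails the run):
1. the heel block stands upright on its straight end on the bench top, let go and at rest (angle between heel's own x axis and vertical below 0.1 rad and height (world z) of heel_foot below 0.006 m and contact force between heel and the arm below 0.05 N and contact force between heel and the fingers below 0.05 N and linear speed of heel below 0.02 m/s), for 0.2 s.
2. the block is lifted clear of the bench in the fingers (height (world z) of heel_foot above 0.05 m and contact force between heel and the fingers above 1 N), for 0.1 s.
At the end, for the whole second after the job is handed in: the heel block is held in the fingers, at rest, its length axis within 0.1 rad of vertical with the straight end down, that end 12 to 55 mm above the belt and its centre within 25 mm (horizontally) of the middle of the belt, the sander not touched by the block (angle between heel's own x axis and vertical below 0.1 rad and horizontal distance between heel_foot and belt_mid below 0.025 m and z of heel_foot in the frame of belt_mid between 0.012 and 0.055 m and linear speed of heel below 0.02 m/s and angular speed of heel below 0.15 rad/s and contact force between heel and the fingers above 1 N and contact force between heel and sander below 0.05 N); the arm keeps its last pose, push and grip.
It fails at once if the heel block strikes the sander (over 2 N) (contact force between heel and sander above 2 N).
It fails at once if the robot strikes the sander (over 5 N) (contact force between any of the arm, the fingers and sander above 5 N).
It fails at once if any of the bystanders is moved by more than 30 mm (distance of any of plain_block, tack_tin, heel_lift, hammer, shoe_last, glue, brush from where it was at the start of the episode above 0.03 m).
It also fails if it takes over 70 s, if anything falls off the work surface, if the arm or the gripper's body presses on something with over 40 N, if the wrist force passes 120 N, or if a joint passes its speed limit or range.

## Working session

There is one attempt and no reset: what is moved stays moved. The work goes in short steps, each a Python script; the robot and the scene stay as the last script left them, time stands still between calls to the robot, and variables do not carry over. Pictures are saved under pics/ and viewed, about 8 in all and at most 12, crops included, and the job is handed in when it is done.

```bash
ls; mkdir -p pics; python3 - <<'E'
from cell import *
import cv2,numpy as np
ims=[]
for c in("top","side"):
    f=grab_frame(c); cv2.imwrite(f"pics/{c}0.png",f["img"][:,:,::-1])
    print(c,f["fx"],f["cx"],f["cy"],f["k1"],np.round(f["cam_to_world"],3).tolist())
    for n in("heel","heel_foot","sander","belt_mid","plain_block","heel_lift","tack_tin","glue","shoe_last","hammer"):
        print(n,[(np.round(d["centre"]).tolist(),round(d["score"],2)) for d in (tip_of(c,n))[:4]],[(np.round(d["centre"]).tolist(),round(d["score"],2)) for d in (spot_in(c,n))[:4]])
print(get_state())
E
```

```text
pics
top 347.86673998053527 258.4770499442252 198.62025753963022 -0.031272729336501194 [[-0.015, -0.996, 0.086, 0.426], [-1.0, 0.014, -0.011, -0.02], [0.01, -0.086, -0.996, 1.054], [0.0, 0.0, 0.0, 1.0]]
heel [([372.0, 219.0], 0.93), ([339.0, 285.0], 0.93), ([331.0, 186.0], 0.9), ([370.0, 157.0], 0.72)] [([340.0, 286.0], 0.98), ([372.0, 154.0], 0.75), ([371.0, 220.0], 0.72), ([295.0, 232.0], 0.63)]
heel_foot [([308.0, 224.0], 0.86), ([359.0, 236.0], 0.7), ([334.0, 202.0], 0.69), ([361.0, 150.0], 0.69)] [([338.0, 282.0], 0.95), ([374.0, 155.0], 0.92), ([332.0, 185.0], 0.83), ([369.0, 220.0], 0.63)]
sander [([166.0, 191.0], 0.92)] [([164.0, 190.0], 0.74)]
belt_mid [([157.0, 188.0], 0.64)] [([164.0, 191.0], 0.59), ([332.0, 187.0], 0.5)]
plain_block [([249.0, 211.0], 0.62)] [([249.0, 211.0], 0.65)]
heel_lift [([256.0, 158.0], 0.86)] [([254.0, 156.0], 0.9)]
tack_tin [([232.0, 147.0], 0.97)] [([233.0, 143.0], 0.92)]
glue [([107.0, 175.0], 0.82)] [([99.0, 174.0], 0.65)]
shoe_last [] []
hammer [([307.0, 117.0], 0.68)] [([298.0, 116.0], 0.85)]
side 365.97047255880636 258.9568297414409 193.3099
[... 955 characters left out ...]
5)]
hammer [] [([347.0, 200.0], 0.66)]
{'clock': 2.1, 'q': array([ 1.05178929e+00,  3.26191544e-01, -1.92589532e-01,  1.05197987e+00,
        1.15108336e-05,  1.43661140e+00]), 'joint_velocities': array([0.000337  , 0.00087322, 0.00129817, 0.00066294, 0.00073193,
       0.00097949]), 'tau': array([-7.38946346e-05, -4.43320334e+01,  2.62753612e+01,  1.27013522e-03,
       -3.33581329e-05,  5.87642404e-06]), 'position': array([0.20646137, 0.50981278, 0.23128943]), 'eef_rot': array([-2.60522289e+00, -1.75563515e+00, -4.18158181e-05]), 'contact_force': array([-0.8246321 , -0.263355  , -0.43217157]), 'wrist_torque': array([-0.01189301, -0.0301382 ,  0.0233731 ]), 'finger_gap': 1.0035069299709625}
```

```bash
python3 - <<'E'
import cv2,numpy as np
a=cv2.imread("pics/top0.png")[90:330,80:420];b=cv2.imread("pics/side0.png")[90:370,140:430]
cv2.imwrite("pics/t1.png",cv2.resize(a,None,fx=2.3,fy=2.3));cv2.imwrite("pics/s1.png",cv2.resize(b,None,fx=2.1,fy=2.1))
E
```

```text
(no output)
```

View pics/t1.png

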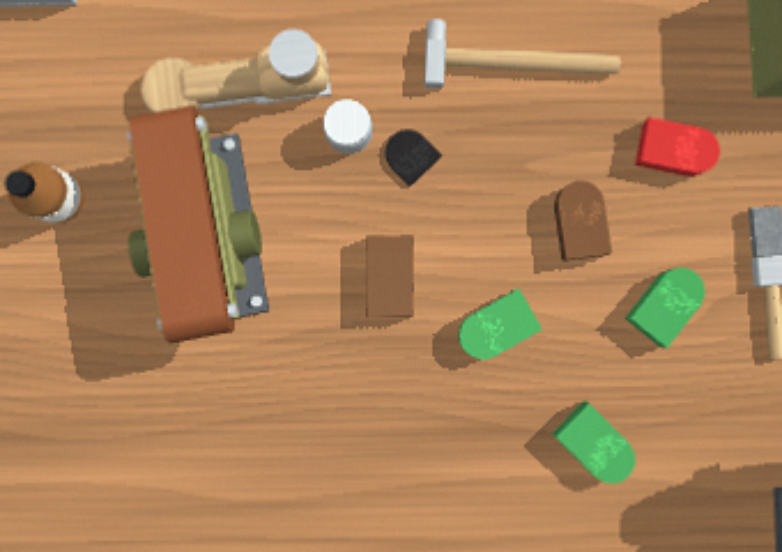

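View pics/s1.png

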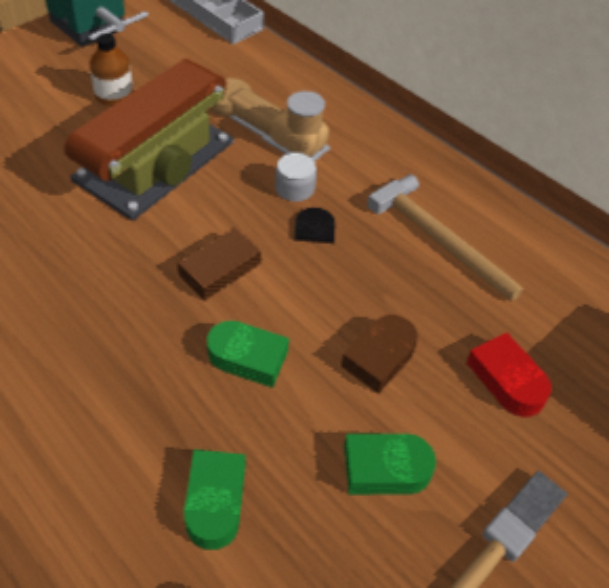

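The heel is the brown D at top (332,186) / side (322,257). Look-alikes, by top pixel, are three greens at (298,232), (370,220) and (340,285), one red at (372,154), plain_block at (249,211, rectangular) and the black lift at (256,158). The sander is on the left at about (160,190). Its straight end faces the robot.

```bash
cat > h.py <<'E'
from cell import *
import cv2,numpy as np
from scipy.optimize import minimize
from scipy.spatial.transform import Rotation as R
def proj(f,P):
    T=np.linalg.inv(f["cam_to_world"]);p=np.atleast_2d(P)@T[:3,:3].T+T[:3,3]
    s=p[:,:2]/p[:,2:];s=s*(1+f["k1"]*(s**2).sum(1,keepdims=True))
    return s*[f["fx"],f["fy"]]+[f["cx"],f["cy"]]
def back(f,px,z):
    K=np.array([[f["fx"],0,f["cx"]],[0,f["fy"],f["cy"]],[0,0,1]])
    s=cv2.undistortPoints(np.array(px,float).reshape(-1,1,2),K,np.array([f["k1"],0,0,0.]))[:,0]
    d=np.c_[s,np.ones(len(s))]@f["cam_to_world"][:3,:3].T;o=f["cam_to_world"][:3,3]
    return o+d*((z-o[2])/d[:,2:])
th=np.linspace(-np.pi/2,np.pi/2,15)
O=np.r_[[[-.05,-.03]],np.c_[.02+.03*np.cos(th),.03*np.sin(th)],[[-.05,.03]]]
D=np.r_[np.c_[O,0*O[:,0]],np.c_[O,0*O[:,0]+.03]]
def hullmask(f,P,S=4):
    m=np.zeros((384*S,512*S),np.uint8)
    h=cv2.convexHull(((proj(f,P)+.5)*S*16).astype(np.int32))
    cv2.fillConvexPoly(m,h,1,shift=4);return m
def fit(views,x0,pts=D):
    # views: [(frame, mask)], x,y,yaw by silhouette overlap
    up=[cv2.resize(m.astype(np.uint8),None,fx=4,fy=4,interpolation=0) for _,m in views]
    def c(v):
        P=pts@R.from_euler("z",v[2]).as_matrix().T+[v[0],v[1],0]
        return -sum((lambda h:(h&u).sum()/(h|u).sum())(hullmask(f,P)) for (f,_),u in zip(views,up))
    r=minimize(c,x0,method="Nelder-Mead",options=dict(initial_simplex=np.array(x0)+[[0,0,0],[.01,0,0],[0,.01,0],[0,0,.2]],xatol=1e-4,fatol=1e-4))
    return r.x,-r.fun/len(views)
def near(L,px): return min(L,key=lambda d:np.hypot(*(np.array(d["centre"])-px)))
def tool(yaw,pitch):
    """tool z in the vertical plane of azimuth yaw, pitch rad forward of straight down; jaws across the plane"""
    z=np.array([np.sin(pitch)*np.cos(yaw),np.sin(pitch)*np.sin(yaw),-np.cos(pitch)])
    x=np.array([-np.sin(yaw),np.cos(yaw),0]);M=np.c_[x,np.cross(z,x),z]
    return M
E
python3 - <<'E'
from h import *
ft=grab_frame("top");fs=grab_frame("side")
mt=near(silhouettes("top","heel"),(332,186));ms=near(silhouettes("side","heel"),(322,257))
print(mt["centre"],mt["score"],ms["centre"],ms["score"])
x0=np.r_[back(ft,[mt["centre"]],.015)[0][:2],.15]
for v in([(ft,mt["mask"])],[(fs,ms["mask"])],[(ft,mt["mask"]),(fs,ms["mask"])]): r=fit(v,x0);print(np.round(r[0],4),r[1])
np.save("heel.npy",r[0])
for c,f in(("top",ft),("side",fs)):
    print(c,[np.round(back(f,[d["centre"]],.12)[0],3) for d in tip_of(c,"belt_mid")[:2]],[np.round(back(f,[d["centre"]],0)[0],3) for d in tip_of(c,"sander")[:1]])
hsv=cv2.cvtColor(ft["img"],cv2.COLOR_RGB2HSV);sm=np.zeros((384,512),bool);sm[130:245,130:190]=1
rgb=ft["img"].astype(int);m=(sm&(rgb[...,0]>1.9*rgb[...,1])).astype(np.uint8)
n,l,s,_=cv2.connectedComponentsWithStats(m);k=1+np.argmax(s[1:,4]);cn=cv2.findContours((l==k).astype(np.uint8),0,1)[0][0]
b=back(ft,cn[:,0],.12)[:,:2].astype(np.float32);print("belt rect",cv2.minAreaRect(b),s[k])
o=ft["img"][:,:,::-1].copy();cv2.drawContours(o,[cn],-1,(255,255,0),1)
v=r[0];P=D@R.from_euler("z",v[2]).as_matrix().T+[v[0],v[1],0]
s2=fs["img"][:,:,::-1].copy()
def dr(f,im):
    im=cv2.resize(im,None,fx=4,fy=4)
    for q in(P[:17],P[17:]): cv2.polylines(im,[((proj(f,q)+.5)*4).astype(np.int32)],True,(255,255,255),1)
    return im
a=dr(ft,o);b=dr(fs,s2)
cv2.imwrite("pics/fit.png",np.hstack([a[640:860,1240:1440],b[920:1140,1180:1400],cv2.resize(a[500:1000,500:800],(132,220))]))
for a in(0,15,20,30,40):
  for yaw in (v[2],):
    q0=set_q=None
    M=tool(v[2],-np.radians(a));Rz=lambda w:R.from_matrix(w).as_rotvec()
    g=np.array([v[0],v[1],.1]);M2=tool(v[2],np.radians(90-a))
    print(a,[None if q is None else np.round(q,2) for q in(ik(g,Rz(M)),ik(g,Rz(M2)),ik([v[0],v[1],.06],Rz(M2)),*[ik([.43,.27,.21],Rz(tool(y,np.radians(90-a)))) for y in(0.2,.5,.8)])])
E
```

```text
[330.8, 185.9] 0.76 [322.5, 256.9] 0.72
[ 0.5547 -0.254   0.1213] 0.960844161506933
[ 0.5511 -0.2526  0.1001] 0.9489445621211015
[ 0.5533 -0.2533  0.1187] 0.9340615649759063
top [array([0.539, 0.252, 0.12 ])] [array([0.545, 0.251, 0.   ])]
side [array([0.555, 0.229, 0.12 ]), array([ 0.578, -0.028,  0.12 ])] [array([0.537, 0.238, 0.   ])]
belt rect ((0.6188116073608398, 0.21461708843708038), (0.0, 0.0), 0.0) [168 159   1   1   1]
0 [array([-0.55,  0.54, -0.21,  0.82,  0.  , -0.67]), None, None, None, None, None]
15 [array([-0.48,  0.72,  0.08,  1.15, -0.15, -0.58]), array([-1.02,  0.88, -1.15, -1.46,  1.07, -0.51]), array([-1.02,  1.01, -1.12, -1.56,  1.07, -0.51]), None, None, None]
20 [array([-0.46,  0.78,  0.18,  1.26, -0.19, -0.55]), array([-1.  ,  0.75, -1.13, -1.17,  1.01, -0.62]), array([-1.  ,  0.88, -1.11, -1.29,  1.01, -0.62]), None, None, None]
30 [array([-0.42,  0.93,  0.4 ,  1.5 , -0.26, -0.48]), array([-0.95,  0.54, -1.05, -0.72,  0.86, -0.74]), array([-0.95,  0.67, -1.06, -0.85,  0.86, -0.74]), None, None, None]
40 [array([-0.39,  1.1 ,  0.66,  1.76, -0.32, -0.41]), array([-0.89,  0.42, -0.95, -0.37,  0.71, -0.8 ]), array([-0.89,  0.53, -0.97, -0.49,  0.71, -0.8 ]), array([ 0.59, -0.05, -1.19, -0.4 , -0.3 ,  0.26]), array([ 0.34, -0.11, -1.24, -0.44,  0.12, -0.1 ]), array([ 0.11, -0.09, -1.19, -0.27,  0.51, -0.49])]
```

View pics/fit.png

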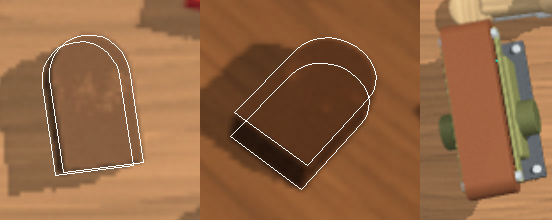

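The fit overlays match the brown D in both views. Next I'll locate the belt properly and plan the poses.

```bash
python3 - <<'E'
from h import *
ft=grab_frame("top");fs=grab_frame("side");o=[]
v=np.load("heel.npy")
L=.115
th=np.linspace(0,2*np.pi,16)
for f,seed in((ft,(160,190)),(fs,(205,140))):
    lab=cv2.cvtColor(cv2.GaussianBlur(f["img"],(3,3),0),cv2.COLOR_RGB2LAB).astype(int)
    ref=lab[seed[1]-2:seed[1]+3,seed[0]-2:seed[0]+3].reshape(-1,3).mean(0);print(ref,lab[270,200])
    m=(np.abs(lab-ref)@[.5,1,1]<16).astype(np.uint8)
    m=cv2.morphologyEx(m,cv2.MORPH_OPEN,np.ones((3,3)))
    n,l,s,_=cv2.connectedComponentsWithStats(m);k=l[seed[1],seed[0]];mm=(l==k);print(s[k])
    cn=cv2.findContours(mm.astype(np.uint8),0,1)[0][0]
    b=back(f,cn[:,0],.12)[:,:2].astype(np.float32);print("rect",cv2.minAreaRect(b))
    im=f["img"][:,:,::-1].copy();cv2.drawContours(im,[cn],-1,(255,255,0),1)
    P=[[.5,.2,.12]]
    o.append(cv2.resize(im[seed[1]-70:seed[1]+70,seed[0]-70:seed[0]+70],None,fx=2.5,fy=2.5))
cv2.imwrite("pics/belt.png",np.hstack(o))
rv=lambda w:R.from_matrix(w).as_rotvec()
for a in(20,25,30,35):
    print(a,[(y,None if q is None else np.round(q,2)) for y in(-.3,-.1,.1,.3,.5,.7) for q in[ik([.545,.245,.2],rv(tool(y,np.radians(90-a))))]])
E
```

```text
[123.96 150.96 158.  ] [147 142 158]
[ 136  137   42   97 2681]
rect ((0.5498111844062805, 0.2451985478401184), (0.25810155272483826, 0.07795534282922745), 9.967306137084961)
[ 92.36 153.08 157.92] [ 94 144 156]
[ 176  107   71   58 1739]
rect ((0.5353848338127136, 0.2926594614982605), (0.2598915100097656, 0.21792836487293243), 15.227487564086914)
20 [(-0.3, array([ 0.71,  0.46, -1.05, -0.91, -0.92,  0.5 ])), (-0.1, array([ 0.61,  0.48, -1.2 , -1.23, -0.66,  0.29])), (0.1, None), (0.3, None), (0.5, None), (0.7, None)]
25 [(-0.3, array([ 0.69,  0.38, -1.  , -0.67, -0.86,  0.57])), (-0.1, array([ 0.6 ,  0.37, -1.15, -0.97, -0.62,  0.34])), (0.1, array([ 0.46,  0.37, -1.25, -1.16, -0.33,  0.16])), (0.3, None), (0.5, None), (0.7, array([-0.02,  0.33, -1.25, -1.03,  0.64, -0.35]))]
30 [(-0.3, array([ 0.66,  0.31, -0.94, -0.46, -0.79,  0.62])), (-0.1, array([ 0.57,  0.28, -1.09, -0.73, -0.57,  0.38])), (0.1, array([ 0.45,  0.26, -1.19, -0.9 , -0.3 ,  0.18])), (0.3, array([ 0.3 ,  0.24, -1.24, -0.96,  0.  , -0.  ])), (0.5, array([ 0.14,  0.23, -1.24, -0.92,  0.31, -0.19])), (0.7, array([ 0.01,  0.23, -1.18, -0.76,  0.59, -0.39]))]
35 [(-0.3, array([ 0.64,  0.26, -0.89, -0.28, -0.72,  0.66])), (-0.1, array([ 0.55,  0.21, -1.02, -0.51, -0.52,  0.41])), (0.1, array([ 0.44,  0.18, -1.11, -0.66, -0.27,  0.2 ])), (0.3, array([ 0.3 ,  0.16, -1.16, -0.71,  0.  , -0.  ])), (0.5, array([ 0.16,  0.15, -1.16, -0.67,  0.28, -0.2 ])), (0.7, array([ 0.03,  0.16, -1.1 , -0.53,  0.53, -0.43]))]
```

View pics/belt.png

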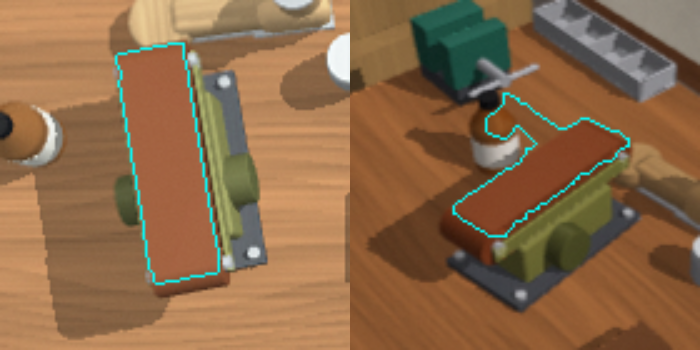

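Belt middle is about (0.545, 0.246), with top rect and network within about 10 mm (the side contour leaked onto the bottle, so I'm ignoring it). Plan: grasp the flat sides with the tool tilted 30° back, then pitch 90° so the straight end points down.

```bash
cat >> h.py <<'E'
A=np.radians(30); XG,ZG,OFF=.008,.026,.026
def tcp(foot,yaw,pitch_block):
    """TCP pose so the held block has its foot centre at foot; pitch_block 0 = flat, pi/2 = upright"""
    M=tool(yaw,pitch_block-A)
    bx=np.array([np.cos(pitch_block)*np.cos(yaw),np.cos(pitch_block)*np.sin(yaw),np.sin(pitch_block)])
    bz=np.array([-np.sin(pitch_block)*np.cos(yaw),-np.sin(pitch_block)*np.sin(yaw),np.cos(pitch_block)])
    return foot+(XG+.05)*bx+(ZG-.015)*bz+OFF*M[:,2],R.from_matrix(M).as_rotvec()
def rep(t):
    s=get_state();print(t,round(s["clock"],2),np.round(s["position"],4),np.round(s["contact_force"],2),round(s["finger_gap"],3))
E
python3 - <<'E'
from h import *
v=np.load("heel.npy");c,s=np.cos(v[2]),np.sin(v[2])
foot=np.array([v[0]-.05*c,v[1]-.05*s,.015])
p,r=tcp(foot,v[2],0);tz=R.from_rotvec(r).as_matrix()[:,2]
mid=p+[0,0,.2]
s0=get_state()["position"]; move_l(s0+[0,0,.08])
movep(p-.13*tz+[0,0,.05],r);rep("above")
move_l(p-.1*tz,.15);rep("pre")
print(move_l(p,.06,until_force=5));rep("at")
grab(60);rep("grab")
move_l(get_state()["position"]+[0,0,.05],.1);rep("up")
o=[]
for n,(x,y) in(("top",(330,186)),("side",(322,245))):
    f=grab_frame(n);o.append(cv2.resize(f["img"][y-60:y+60,x-60:x+60,::-1],None,fx=3,fy=3))
cv2.imwrite("pics/grasp.png",np.hstack(o))
E
```

```text
above 6.35 [ 0.6134 -0.2452  0.1665] [-0.24  0.61 -0.89] 1.0
pre 7.02 [ 0.5984 -0.2479  0.091 ] [-0.21 -0.41  0.88] 0.998
False
at 8.83 [ 0.5487 -0.254   0.0038] [ 0.74 -0.39 -0.25] 1.001
grab 9.19 [ 0.549  -0.2541  0.0039] [2.08 0.18 2.47] 0.688
up 9.85 [ 0.5491 -0.2542  0.0542] [-0.12  0.2  -1.54] 0.694
```

View pics/grasp.png

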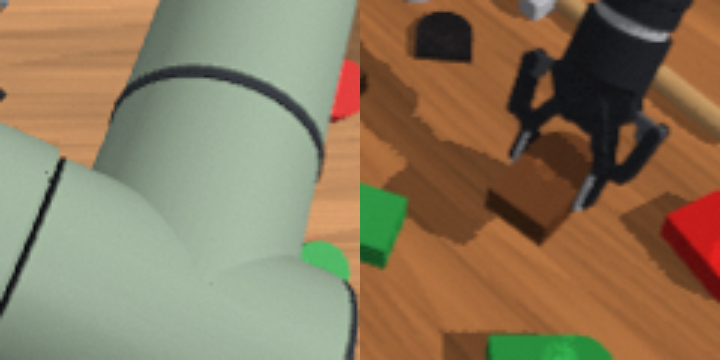

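The gap is 0.69, so the block is held by its flat sides. Next I'll lift and pitch it upright at a clear height, then check before lowering.

```bash
python3 - <<'E'
from h import *
v=np.load("heel.npy")
move_l(get_state()["position"]+[0,0,.13],.15)
ft=np.array([.52,-.235,0]);y=np.arctan2(ft[1],ft[0]);np.save("stand.npy",[*ft,y])
for pb,yy in((30,v[2]),(60,y),(90,y)):
    p,r=tcp(ft+[0,0,.17],yy,np.radians(pb));movep(p,r)
rep("upright")
p,r=tcp(ft+[0,0,.03],y,np.pi/2);move_l(p,.12,rot=r);sleep(.3);rep("low")
f=grab_frame("side");cv2.imwrite("pics/up.png",cv2.resize(f["img"][130:330,210:440,::-1],None,fx=2.6,fy=2.6))
E
```

```text
upright 13.43 [ 0.5318 -0.2406  0.215 ] [-0.67 -0.82 -2.01] 0.689Traceback (most recent call last):
  File "<stdin>", line 8, in <module>
cell.MotionError: the arm cannot follow that straight line within its joint ranges
```

```bash
python3 - <<'E'
from h import *
print(np.round(get_state()["q"],3))
for x,yy in((.52,-.235),(.55,-.25),(.58,-.24),(.6,-.2),(.5,-.2)):
  for yaw in(-.8,-.6,-.43,-.2,0,.12,.3):
    Q=[ik(*tcp(np.array([x,yy,h]),yaw,np.pi/2)) for h in(.17,.08,0,-.005)]
    print(x,yy,yaw,[None if q is None else np.round(q[2:5],2).tolist() for q in Q])
E
```

```text
[-0.657  0.16  -1.26  -0.885  0.201 -0.118]
0.52 -0.235 -0.8 [[-1.19, -0.81, -0.37], [-1.26, -1.24, -0.37], [-1.26, -1.56, -0.37], [-1.26, -1.58, -0.37]]
0.52 -0.235 -0.6 [[-1.25, -0.9, -0.07], None, None, None]
0.52 -0.235 -0.43 [[-1.26, -0.89, 0.19], None, None, None]
0.52 -0.235 -0.2 [[-1.22, -0.75, 0.53], None, None, None]
0.52 -0.235 0 [[-1.12, -0.52, 0.76], [-1.2, -0.9, 0.76], [-1.21, -1.21, 0.76], [-1.21, -1.23, 0.76]]
0.52 -0.235 0.12 [[-1.03, -0.32, 0.88], [-1.11, -0.66, 0.88], [-1.13, -0.94, 0.88], [-1.13, -0.96, 0.88]]
0.52 -0.235 0.3 [[-0.87, 0.04, 0.99], [-0.94, -0.24, 0.99], [-0.97, -0.48, 0.99], [-0.97, -0.49, 0.99]]
0.55 -0.25 -0.8 [[-1.12, -0.79, -0.36], [-1.18, -1.15, -0.36], [-1.18, -1.44, -0.36], [-1.18, -1.46, -0.36]]
0.55 -0.25 -0.6 [[-1.18, -0.87, -0.08], [-1.24, -1.27, -0.08], [-1.24, -1.58, -0.08], [-1.23, -1.6, -0.08]]
0.55 -0.25 -0.43 [[-1.19, -0.86, 0.18], [-1.26, -1.28, 0.18], [-1.25, -1.6, 0.18], [-1.25, -1.62, 0.18]]
0.55 -0.25 -0.2 [[-1.15, -0.74, 0.5], [-1.22, -1.13, 0.5], [-1.22, -1.44, 0.5], [-1.21, -1.46, 0.5]]
0.55 -0.25 0 [[-1.05, -0.53, 0.74], [
[... 1458 characters left out ...]
-0.98, 0.6], [-1.11, -1.25, 0.6], [-1.11, -1.26, 0.6]]
0.6 -0.2 0.12 [[-0.99, -0.51, 0.73], [-1.05, -0.82, 0.73], [-1.06, -1.07, 0.73], [-1.06, -1.09, 0.73]]
0.6 -0.2 0.3 [[-0.86, -0.23, 0.89], [-0.92, -0.5, 0.89], [-0.94, -0.73, 0.89], [-0.94, -0.74, 0.89]]
0.5 -0.2 -0.8 [[-1.24, -0.8, -0.44], None, None, None]
0.5 -0.2 -0.6 [None, None, None, None]
0.5 -0.2 -0.43 [None, None, None, None]
0.5 -0.2 -0.2 [None, None, None, None]
0.5 -0.2 0 [[-1.2, -0.55, 0.75], [-1.29, -1.01, 0.75], None, None]
0.5 -0.2 0.12 [[-1.12, -0.36, 0.87], [-1.21, -0.75, 0.87], [-1.23, -1.08, 0.87], [-1.23, -1.1, 0.87]]
0.5 -0.2 0.3 [[-0.96, 0.0, 0.99], [-1.04, -0.31, 0.99], [-1.07, -0.58, 0.99], [-1.07, -0.59, 0.99]]
```

```bash
python3 - <<'E'
from h import *
ft=np.array([.56,-.24,0]);y=-.1;np.save("stand.npy",[*ft,y])
p,r=tcp(ft+[0,0,.17],y,np.pi/2);movep(p,r)
p,r=tcp(ft+[0,0,.03],y,np.pi/2);move_l(p,.12,rot=r);sleep(.3);rep("low")
f=grab_frame("side");cv2.imwrite("pics/up.png",cv2.resize(f["img"][130:330,210:440,::-1],None,fx=2.6,fy=2.6))
E
```

```text
low 15.52 [ 0.5716 -0.2413  0.0756] [ 0.27  0.51 -2.2 ] 0.691
```

View pics/up.png

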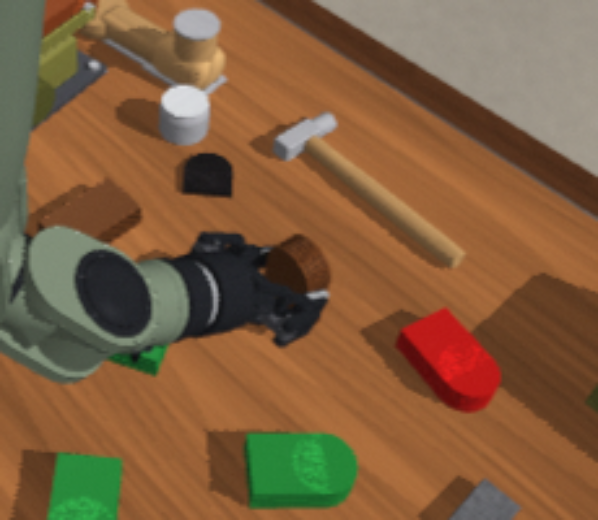

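The block is upright, round end up, and clear of its neighbours. Lowering it now until it makes contact.

```bash
python3 - <<'E'
from h import *
*ft,y=np.load("stand.npy");ft=np.array(ft)
p,r=tcp(ft+[0,0,.01],y,np.pi/2);move_l(p,.05);rep("10mm")
p,r=tcp(ft+[0,0,-.008],y,np.pi/2);print(move_l(p,.012,until_force=4));rep("touch")
sleep(.2);rep("t2")
E
```

```text
10mm 16.12 [ 0.5713 -0.241   0.0546] [ 0.13  0.7  -1.19] 0.689
True
touch 16.96 [ 0.5716 -0.2412  0.0462] [-1.12 -0.92  4.26] 0.693
t2 17.16 [ 0.5716 -0.2412  0.0461] [0.96 0.06 5.21] 0.692
```

```bash
python3 - <<'E'
from h import *
let_go();rep("open");sleep(.8);rep("rest")
*ft,y=np.load("stand.npy")
U=np.c_[D[:,2]-.015,D[:,1],D[:,0]+.05]*[-1,1,1]
f=grab_frame("side");im=cv2.resize(f["img"][:,:,::-1],None,fx=5,fy=5)
P=U@R.from_euler("z",y).as_matrix().T+ft
for q in(P[:17],P[17:]): cv2.polylines(im,[((proj(f,q)+.5)*5).astype(np.int32)],True,(255,255,255),1)
c=((proj(f,[[*ft[:2],.05]])+.5)*5).astype(int)[0]
cv2.imwrite("pics/stand.png",im[c[1]-260:c[1]+260,c[0]-300:c[0]+300])
E
```

```text
open 17.54 [ 0.5708 -0.2407  0.045 ] [ 0.24 -0.52 -0.12] 1.001
rest 18.34 [ 0.571  -0.2409  0.0454] [-1.01 -0.35 -0.1 ] 0.997
```

View pics/stand.png

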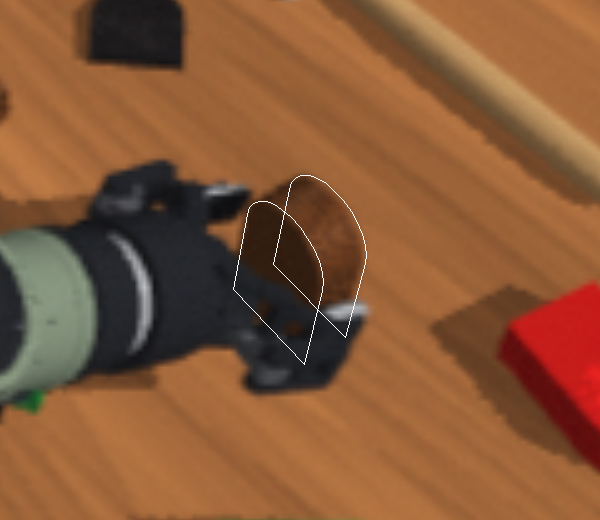

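```bash
python3 - <<'E'
from h import *
*ft,y=np.load("stand.npy")
s=get_state();p0=s["position"];tz=R.from_rotvec(s["eef_rot"]).as_matrix()[:,2]
move_l(p0-.08*tz,.08);sleep(.5);rep("back")
U=np.c_[-(D[:,2]-.015),D[:,1],D[:,0]+.05]
f=grab_frame("side");L=silhouettes("side","heel")
m=near(L,proj(f,[[*ft[:2],.05]])[0]);print(m["score"],m["centre"])
x,i=fit([(f,m["mask"])],[ft[0],ft[1],y],U);print("fit",np.round(x,4),i)
np.save("st2.npy",x)
im=cv2.resize(f["img"][:,:,::-1],None,fx=5,fy=5)
P=U@R.from_euler("z",x[2]).as_matrix().T+[x[0],x[1],0]
for q in(P[:17],P[17:]): cv2.polylines(im,[((proj(f,q)+.5)*5).astype(np.int32)],True,(255,255,255),1)
c=((proj(f,[[*ft[:2],.05]])+.5)*5).astype(int)[0]
cv2.imwrite("pics/stand2.png",im[c[1]-260:c[1]+260,c[0]-300:c[0]+300])
E
```

```text
Traceback (most recent call last):
cell.MotionError: the arm cannot follow that straight line within its joint ranges
```

```bash
cat > b.py <<'E'
from h import *
*ft,y=np.load("stand.npy")
s=get_state();p0=s["position"];tz=R.from_rotvec(s["eef_rot"]).as_matrix()[:,2]
for d in(.06,.045,.03,.02,.01):
    try: move_l(p0-d*tz,.06);break
    except MotionError: pass
print(d);sleep(.5);rep("back")
U=np.c_[-(D[:,2]-.015),D[:,1],D[:,0]+.05]
f=grab_frame("side");L=silhouettes("side","heel")
m=near(L,proj(f,[[*ft[:2],.05]])[0]);print(m["score"],m["centre"])
x,i=fit([(f,m["mask"])],[ft[0],ft[1],y],U);print("fit",np.round(x,4),i)
im=cv2.resize(f["img"][:,:,::-1],None,fx=5,fy=5)
P=U@R.from_euler("z",y).as_matrix().T+ft
for q in(P[:17],P[17:]): cv2.polylines(im,[((proj(f,q)+.5)*5).astype(np.int32)],True,(255,255,255),1)
c=((proj(f,[[*ft[:2],.05]])+.5)*5).astype(int)[0]
cv2.imwrite("pics/stand2.png",im[c[1]-260:c[1]+260,c[0]-300:c[0]+300])
E
python3 b.py
```

```text
0.06
back 20.04 [ 0.5194 -0.2357  0.0754] [-0.99  0.17  1.15] 0.999
0.81 [323.1, 243.2]
fit [ 0.559  -0.2371 -0.106 ] 0.9358223310308648
```

View pics/stand2.png

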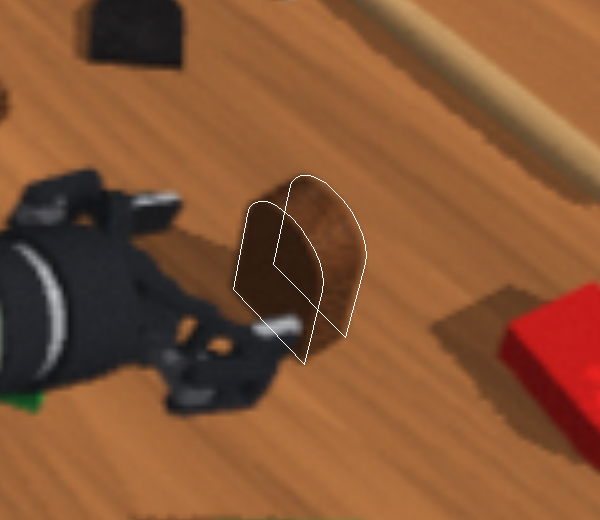

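It stands upright and square with the fingers clear; the fit is within 3 mm of the plan. Regrasping, lifting and carrying it high to the belt.

```bash
python3 - <<'E'
from h import *
*ft,y=np.load("stand.npy");ft=np.array(ft)
p,r=tcp(ft+[0,.001,.0012],y,np.pi/2)
print(move_l(p,.06,rot=r,until_force=6));rep("at")
grab(60);rep("grab");sleep(.2)
p,r=tcp(ft+[0,0,.22],y,np.pi/2);move_l(p,.12);sleep(.2);rep("lift")
b=np.array([.545,.246,0])
for yw in(.12,.3,0,.5):
    Q=[ik(*tcp(b+[0,0,h],yw,np.pi/2)) for h in(.24,.2,.153)]
    if all(q is not None and q[2]>-1.27 for q in Q): break
print(yw,[np.round(q,2).tolist() for q in Q])
m=np.array([.6,0,.24]);movep(*tcp(m,0,np.pi/2));rep("mid")
movep(*tcp(b+[0,0,.24],yw,np.pi/2));sleep(.3);rep("over")
np.save("fin.npy",[*b,yw])
for n in("side","top"):
    f=grab_frame(n);P=proj(f,[b+[0,0,.24]])[0];x,yy=P.astype(int);print(n,P)
    cv2.imwrite(f"pics/over_{n}.png",cv2.resize(f["img"][max(0,yy-80):yy+120,max(0,x-110):x+130,::-1],None,fx=1.6,fy=1.6))
a,c=cv2.imread("pics/over_side.png"),cv2.imread("pics/over_top.png");h=min(len(a),len(c))
cv2.imwrite("pics/over.png",np.hstack([a[:h],c[:h]]))
E
```

```text
False
at 21.29 [ 0.5712 -0.2401  0.0462] [-0.14 -0.17  0.33] 0.999
grab 21.65 [ 0.5714 -0.2404  0.0466] [-2.57 -0.73  3.09] 0.695
lift 24.02 [ 0.5713 -0.241   0.2644] [-0.56 -0.4  -2.3 ] 0.69
0.12 [[0.43, 0.02, -1.07, -0.54, -0.27, 0.16], [0.43, 0.12, -1.12, -0.7, -0.27, 0.16], [0.43, 0.28, -1.17, -0.9, -0.27, 0.16]]
mid 24.98 [ 6.117e-01 -5.000e-04  2.850e-01] [-0.37 -0.3  -1.73] 0.689
over 26.27 [0.5569 0.2463 0.285 ] [ 0.99 -0.23 -1.54] 0.692
side [206.43212974 107.05034756]
top [141.84421961 179.85868996]
```

View pics/over.png

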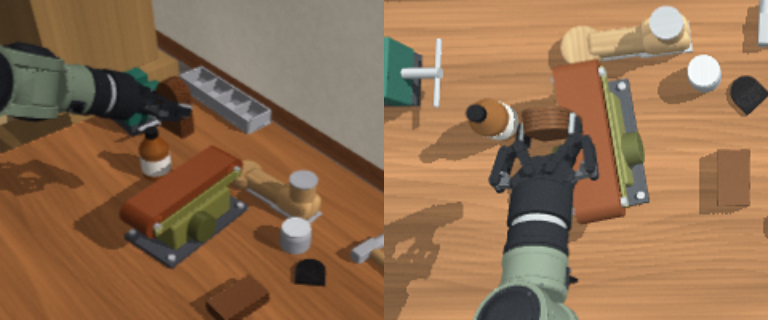

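Held upright and clear. Now lowering straight down to 3 cm above the belt.

```bash
python3 - <<'E'
from h import *
*b,yw=np.load("fin.npy");b=np.array(b)
p,r=tcp(b+[0,0,.153],yw,np.pi/2);print(move_l(p,.06,rot=r,until_force=5));sleep(.5);rep("final")
U=np.c_[-(D[:,2]-.015),D[:,1],D[:,0]+.05]+[0,0,.1515]
P=U@R.from_euler("z",yw).as_matrix().T+b
o=[]
for n in("side","top"):
    f=grab_frame(n);im=cv2.resize(f["img"][:,:,::-1],None,fx=3,fy=3)
    q=[((proj(f,a)+.5)*3).astype(np.int32) for a in(P[:17],P[17:])]
    cv2.polylines(im,q,True,(255,255,255),1)
    e=np.array([[-.115,-.038,.12],[.115,-.038,.12],[.115,.038,.12],[-.115,.038,.12]])@R.from_euler("z",.174).as_matrix().T+b
    cv2.polylines(im,[((proj(f,e)+.5)*3).astype(np.int32)],True,(255,255,0),1)
    cv2.circle(im,tuple(((proj(f,[b+[0,0,.12]])[0]+.5)*3).astype(int)),4,(0,255,255),-1)
    x,y=((proj(f,[b+[0,0,.15]])[0]+.5)*3).astype(int);o.append(im[y-230:y+230,x-200:x+190])
    L=silhouettes(n,"heel");m=near(L,proj(f,[b+[0,0,.2]])[0]);print(n,m["centre"],m["score"],proj(f,[b+[0,0,.2015]])[0])
    print([np.round(back(f,[d["centre"]],.12)[0],3) for d in tip_of(n,"belt_mid")[:1]],[np.round(back(f,[d["centre"]],0)[0],3) for d in tip_of(n,"sander")[:1]])
cv2.imwrite("pics/fin.png",np.hstack(o))
E
```

```text
False
final 28.48 [0.5564 0.2474 0.1981] [ 0.01  1.06 -0.99] 0.692
side [209.5, 111.1] 0.93 [207.65973714 117.83722329]
[array([0.555, 0.232, 0.12 ])] [array([0.545, 0.239, 0.   ])]
top [147.6, 182.4] 0.66 [146.87047644 182.03975729]
[array([0.536, 0.253, 0.12 ])] [array([0.55 , 0.241, 0.   ])]
```

View pics/fin.png

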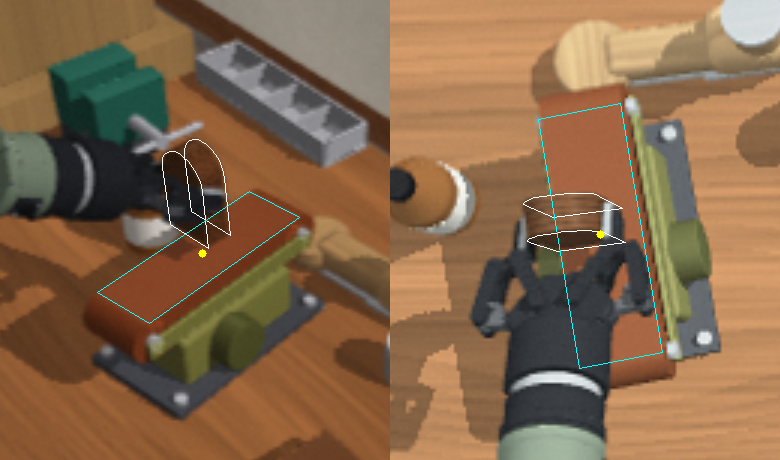

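```bash
python3 -c "
from h import *
rep('pre');print(np.abs(get_state()['joint_velocities']).max());sign_off()"
```

```text
pre 28.88 [0.5564 0.2474 0.198 ] [ 0.49 -0.03 -1.36] 0.688
0.001735753331103621
the job is handed in; nothing more can be done
```

I stood the brown heel block upright on its straight end, let go of it, picked it up again, and handed the job in while holding it still over the middle of the belt. The clock read about 29 s of the 70 s allowed. The hand-in gave no verdict, so these are my own checks.

- **Grasp and standing:** I gripped the flat sides with the tool tilted 30° and pitched the block 90° before setting it down. With the fingers drawn back 60 mm, the block stood upright within 3 mm of the planned spot (silhouette overlap 0.94).
- **Final hold:** The finger gap is 0.69, which fits the 60 mm width. The arm is still, and the foot is about 31 mm above the belt by calculation.
- **Position:** The foot is over my belt-middle estimate of (0.545, 0.246). The drawn outlines match in both views to within a few millimetres. The side mask's centre was 7 px above its prediction, probably because the fingers hide the lower part of the block.
- **Disagreements:** The networks' belt-middle readings scattered by up to about 17 mm, from (0.555, 0.232) to (0.536, 0.253). That is inside the 25 mm tolerance. The colour outline of the belt in the side view leaked onto the bottle, so I ignored it.
- **Bystanders:** I saw none displaced in the pictures and felt no contact forces on the moves, but I did not measure their final positions.
- **Refused moves:** Two straight-line moves were refused because of joint ranges. I fixed these by standing the block slightly farther out and by retreating a shorter distance.

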